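# Wind a worm-drive foot down onto a reference block

## Task

Push the round steel reference block along the channel of the blue worm-drive fixture until it is fully home against the end stop under the raised foot, then wind the crank clockwise (seen from above), some two to three turns, until the sprung foot bears on the block and the crank has gone noticeably stiffer. Stop there without squeezing the block hard, and let go of everything. Move the arm only by its crank, and leave the resin puck, the yellow box and the brass weight where they stand.

Things in the scene. Friction and masses are not known exactly. Their poses are not given: they have to be found in the camera images.
- stage: Blue worm-drive fixture, fixed; origin on the bench top, x along the channel away from the robot (push direction), y left, z up. Base 20 mm thick. In its left part (y = 100 mm) a channel 68 mm wide between rails 8 mm high runs from x = -160 mm to a dark end stop with its face at x = +32 mm, 10 mm high. Over the channel's end hangs the swing arm, at x = 8 to 24 mm, up to 160 mm above the bench.
- seat (a point): Point on the channel floor, 20 mm above the bench, under the block's centre when the block is fully home (fixture x = 0, y = 100 mm). Axes as the fixture.
- block: The loose round steel reference block, 64 mm diameter, 12 mm thick, 0.25 to 0.38 kg; origin at the centre of its underside. It lies flat on the channel floor between the rails.
- block_c (a point): Centre of the reference block, half-way up. It starts 45 to 85 mm short of home; home, against the end stop, it is within 2 mm of the seat point in x and in y.
- swing_arm: Aluminium arm; origin on its level hinge (along fixture x, at y = -20 mm, 85 mm up), reaching 120 mm left to a stem with a brass foot screw and a black stiffly sprung pad, all part of it. The foot is screwed out by 0 to 20 mm, different each time and not measured: where it meets the block must be felt at the crank. Right load on the block: 10 to 70 N; over 85 N spoils it.
- crank (a joint): Angle of the crank on the vertical worm shaft, rad, growing clockwise seen from above, 0 to 3 at the start. 40 crank turns make one turn of the arm; clockwise lowers the foot, about 19 mm a turn. The foot meets the block somewhere between 13 and 20 rad; about 1 rad more brings a full load. Let go, the worm holds up to about 50 N on the block; above that it unwinds a little by itself.
- crank_axis (a point): Point on the crank's vertical axis, 145 mm above the bench, level with the middle of the handle, which goes round it at 32 mm radius. Turning freely takes about 4.7 N along the handle's path (0.15 N m of friction); each newton of foot load adds about 0.1 N, so a good load of 40 N feels like 4 N more.
- handle_c (a point): Centre of the crank's black upright handle: round, 18 mm diameter, 40 mm tall (124 to 164 mm above the bench), free to spin on its pin, so that it can be held from above and led round without turning the wrist. The steel crank lever below it tops out at 122 mm above the bench.
- puck: Brown resin specimen puck, 30 mm diameter, 19 mm tall, standing on the bench in front of the fixture; to be left alone.
- bit_box: Small yellow lidded plastic box, 48 x 64 x 28 mm tall, standing behind the fixture; to be left alone.
- weight: Brass weight, 29 mm diameter, 53 mm tall, standing behind the fixture; to be left alone.
Not all that is in view belongs to the job. What is meant by the block is not black or green, and is the larger of those in its own colour.

How it is judged (in metres and radians):
On the way:
1. the block is home against the end stop, and the foot does not touch it yet (horizontal distance between block_c and seat below 0.004 m and contact force between swing_arm and block below 0.5 N), for 0.2 s.
At the end, for the whole second after the job is handed in: The block lies home within 4 mm, the foot of the swing arm bears on it with 10 to 70 N, and the crank is at rest (horizontal distance between block_c and seat below 0.004 m and contact force between swing_arm and block between 10 and 70 N and velocity of joint crank between -0.05 and 0.05 rad/s); the robot touches nothing.
It fails at once if the foot pressed the block with more than 85 N (contact force between swing_arm and block above 85 N).
It fails at once if the robot pushed the swing arm itself (contact force between any of the fingers, the arm and swing_arm above 3 N).
It fails at once if the puck, yellow box or weight was moved more than 10 mm (distance of any of puck, bit_box, weight from where it was at the start of the episode above 0.01 m).
It also fails if it takes over 72 s, if anything falls off the work surface, if the arm or the gripper's body presses on something with over 40 N, if the wrist force passes 120 N, or if a joint passes its speed limit or range.

## Robot

A 6-joint arm with a two-finger parallel gripper is mounted at the origin on a cart in front of the work surface, level with it; the furniture and walls round the work are solid. World frame = base frame: x ahead of the robot, y to its left, z up, the work surface at z = 0. Lengths are in m, angles in degrees, forces in N, time in s.
With the tool pointing down it reaches from about 0.375 to 0.9 m from the base axis. Payload 3.1 kg.
Tool frame: the origin (TCP) lies on the centre line of the jaws, within the pads' length; the fingertips stand 25 mm ahead of it and the grasp point (between the pads) lies 6 mm ahead of it; z points along the fingers, y is the line along which they close (so a half turn about z gives the same grasp; the last joint's range is limited). The gripper opens to 87 mm and grips with 3 to 60 N. Pads are 19 mm wide; open, the fingers measure 117 mm over their backs; the gripper's body (75 mm by 190 mm) begins 51 mm behind the grasp point.
Start: joints at [-81.732, 30.224, 82.088, -0, 67.689, -10.227], TCP at [0.198, -0.593, 0.248] pointing down, gripper open.
Joint ranges: [-176.69, 176.69], [-43.24, 126.21], [12.49, 139.97], [-82, 262], [0, 151.66], [-163.58, 163.58]. Speed limits (degrees/s): [159.86, 159.86, 180, 180, 180, 180].

## Interface

Orientations are given as a 3x3 rotation matrix whose columns are the frame's x, y, z axes.
In Python, from rig import read_state, capture, camera_params, hand_in gives the robot as it stands.
- The arm moves only by the tool apply_moves, never from a script. Its argument "rows" is a list of rows, each an object of numbers: "x", "y", "z": the shift along the tool's x, y, z in mm; "rx", "ry", "rz": the turn, a rotation vector about the tool's x, y, z in units of 6 degrees (1.0 is 6 degrees); "claw": the closure in counts, from 0 (fully open) to 255 (shut). A call has 1 to 10 rows; each row is the pose to reach, as a shift and turn from the pose commanded when the call began, along the tool's axes at that moment; what a row does not reach only later rows make up. A row lasts 1/8 s, in which the tool goes at most 62.5 mm and 10.7 degrees, less where a joint would pass 70% of its speed; a pose out of reach is approached as far as the arm can. A call with a gripper value outside its range is refused whole. The fingers move at their own pace and stop on an object; the grip force is fixed at half the most. Time passes only in rows, so rows that repeat a pose let the fingers close. It gives the time, the measured TCP pose, the force, the opening and the grip force at its end, in the units of the state.
- read_state(): the state, without advancing time (a new reading comes with each control period).
- capture(name): name is "scene" or "top" or "wrist"; returns (picture, depth): 420x560x3 uint8, red, green, blue; 420x560 float32, m along the optical axis (not along the pixel's ray), 0 where there is no reading.
- camera_params(name): a dict with "fx", "fy", "cx", "cy" (pixels), "xyz" and "orientation" of the camera in the world. Camera axes: x right, y up, looking along -z (the intrinsics and any distortion apply to the point x, -y, -z); pixel columns grow to the right and rows downward; lengths in m; the calibration is good to about 2 mm. A picture is of the moment at which its call begins: read the wrist's pose just before it. camera_params takes no time and is no camera call; for the wrist camera it gives the pose at the moment of the call.
- hand_in(): hands the job in; it is judged then, once.
The state is a dict: "time_s": time; "joint_positions": joint angles; "qvel": joint speeds; "tau": joint torques, N m; "position": TCP position; "tcp_rot": TCP orientation; "force": force on the tool from outside, world axes, zero at the start; "moment": the same for the moment, N m; "opening": opening from 0.0 (shut) to 1.0 (fully open); "grasp_force": force on a finger pad.
Only numpy, scipy, OpenCV 4.12 (cv2) and the standard library are available. Lean on these libraries where they do the work, as an engineer would, in place of code of your own. Each camera call takes 0.05 s, during which the arm holds its last target. There are 200 camera calls.

## Working session

There is one attempt and no reset: what is moved stays moved. The work goes in short steps, Python scripts to look and compute and a tool call to move; the robot and the scene stay as the last step left them, time stands still between calls to the robot, and variables do not carry over. Pictures are saved under pics/ and viewed, at most 10 in all, crops included, and the job is handed in when it is done.

Besides the shell and the picture viewer there is one more tool, called after "Call:" as name(argument=value, ...) on one line, values as JSON. apply_moves: Moves the arm, as the interface text tells. Its arguments: {"type":"object","properties":{"rows":{"type":"array"}},"required":["rows"]}

```bash
mkdir -p pics; ls; cat > h.py <<'E'
import numpy as np,cv2
from rig import *
def ray(n,u,v,P=None):
    P=P or camera_params(n);R=np.array(P["orientation"]).reshape(3,3)
    d=R@np.array([(u-P["cx"])/P["fx"],-(v-P["cy"])/P["fy"],-1.]);return np.array(P["xyz"]),d
def onz(n,u,v,z,P=None):
    o,d=ray(n,u,v,P);return o+d*(z-o[2])/d[2]
def pts(n,dep,P=None):
    P=P or camera_params(n);R=np.array(P["orientation"]).reshape(3,3)
    v,u=np.mgrid[:dep.shape[0],:dep.shape[1]]
    c=np.stack([(u-P["cx"])/P["fx"]*dep,-(v-P["cy"])/P["fy"]*dep,-dep],-1)
    return c@R.T+np.array(P["xyz"])
E
python3 - <<'E'
from h import *
for n in("scene","top"):
    P=camera_params(n);print(n,P)
    im,d=capture(n);cv2.imwrite(f"pics/{n}0.png",im[:,:,::-1]);np.savez(f"{n}0.npz",im=im,d=d)
s=read_state();print(s)
E
```

```text
pics
scene {'fx': 543.5049408319767, 'fy': 543.5049408319767, 'cx': 281.8872855775467, 'cy': 204.6014679207525, 'xyz': array([0.2754849 , 0.62079191, 0.63732725]), 'orientation': array([[-0.92013237,  0.21801935, -0.325306  ],
       [-0.39157774, -0.52246534,  0.75742778],
       [-0.0048272 ,  0.8243164 ,  0.56610879]])}
top {'fx': 383.7676945381009, 'fy': 383.7676945381009, 'cx': 280.19824893381156, 'cy': 208.5606722223852, 'xyz': array([ 0.45582449, -0.08131064,  0.93444054]), 'orientation': array([[-0.0055037 ,  0.98762873, -0.15671375],
       [-0.99992726, -0.00375342,  0.01146234],
       [ 0.01073233,  0.15676544,  0.98757755]])}
{'time_s': 0.1, 'joint_positions': array([-8.17328725e+01,  3.02745158e+01,  8.21495207e+01, -9.40712297e-04,
        6.76916814e+01, -1.02269991e+01]), 'qvel': array([ 0.09978507, -0.10252669, -0.1261579 , -0.06198895, -0.08319712,
       -0.03255681]), 'tau': array([-5.78952404e-04, -4.40985918e+01, -1.77150089e+01,  6.35712733e-02,
        5.33786381e-02, -2.85761729e-05]), 'position': array([ 0.19818992, -0.59208286,  0.24665743]), 'tcp_rot': array([[ 9.48354248e-01,  3.17213064e-01, -3.05434944e-04],
       [ 3.17213025e-01, -9.48352208e-01,  1.99648385e-03],
       [ 3.43650854e-04, -1.99026188e-03, -9.99997960e-01]]), 'force': array([-0.58499642, -0.26620145, -0.04319411]), 'moment': array([0.02450084, 0.01262374, 0.03191612]), 'grasp_force': 0.0, 'opening': 1.005441412322492}
```

View pics/scene0.png

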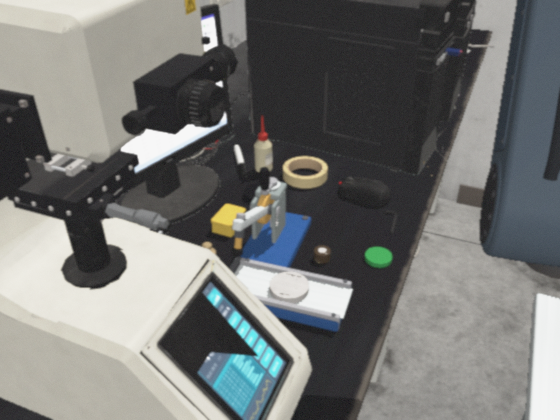

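View pics/top0.png

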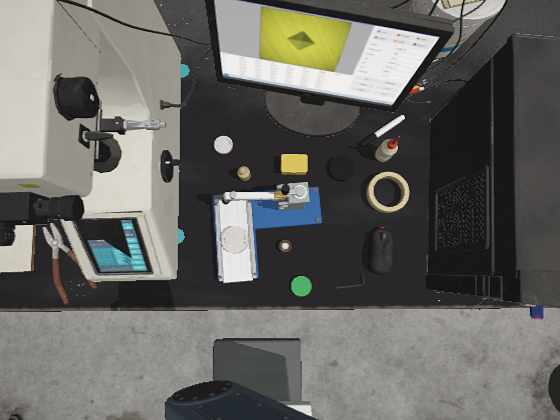

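The top view shows the candidates for the block. There is a steel disc in the channel at (235,239), a small silver disc behind at (223,144), a black disc at (341,167) and a green one at (301,286). The description picks the one in the channel at (235,239). The crank handle is near (284,190), the puck at (284,245), the weight at (244,173) and the box at (294,163). I'll check this in a close crop.

```bash
python3 - <<'E'
from h import *
z=np.load("top0.npz");im,d=z["im"],z["d"]
c=im[130:295,195:345];c=cv2.resize(c,None,fx=3.6,fy=3.6,interpolation=cv2.INTER_CUBIC);cv2.imwrite("pics/crop1.png",c[:,:,::-1])
p=pts("top",d)
for n,u,v in[("block",235,239),("small",223,144),("base",270,215),("chan",230,270),("handle",284,188),("box",294,163),("weight",244,173),("puck",284,245),("bench",300,260)]:
    print(n,p[v,u].round(4))
# blue base mask
h=cv2.cvtColor(im,cv2.COLOR_RGB2HSV);m=((h[...,0]>100)&(h[...,0]<125)&(h[...,1]>120)).astype(np.uint8)
m[:130]=0;m[295:]=0;m[:,:195]=0;m[:,345:]=0
q=p[(m>0)&(abs(p[...,2]-.02)<.006)];print(len(q),q.min(0),q.max(0))
import sys
r=cv2.minAreaRect(q[:,:2].astype(np.float32)*1000);print(r,cv2.boxPoints(r))
E
```

```text
block [0.5268 0.0145 0.0348]
small [0.7665 0.0501 0.0103]
base [ 0.5851 -0.0673  0.0217]
chan [0.4552 0.0266 0.022 ]
handle [ 0.6206 -0.0983  0.1648]
box [ 0.7111 -0.1259  0.0313]
weight [ 0.6816 -0.0064  0.0502]
puck [ 0.5131 -0.1005  0.0212]
bench [ 0.4782 -0.1394 -0.0019]
1815 [ 0.43863572 -0.19048355  0.0142851 ] [0.65712793 0.07330792 0.0258362 ]
((544.3922119140625, -63.52528381347656), (206.52813720703125, 259.2586669921875), 4.585933208465576) [[ 431.09436    57.432644]
 [ 451.82312  -200.996   ]
 [ 657.69006  -184.48322 ]
 [ 636.9613     73.945435]]
```

View pics/crop1.png

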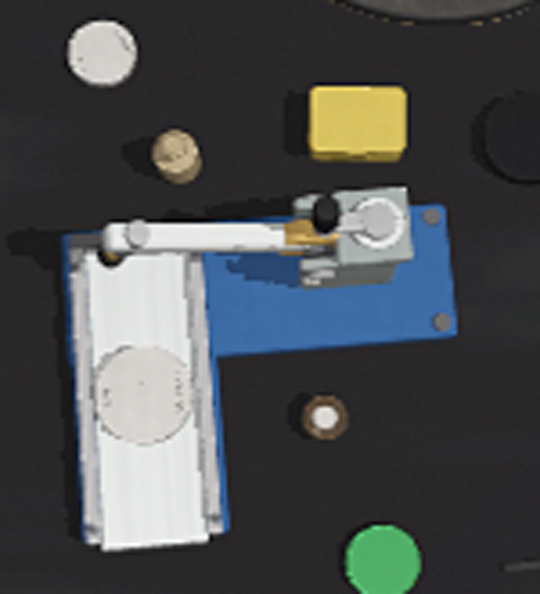

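The crop confirms the choice: the block is the large steel disc in the channel, crop (143,394), and the silver disc at crop (102,52) is smaller. The crank hub is at crop (378,220) and the handle at crop (326,213). Next I'll work out the geometry.

```bash
python3 - <<'E'
from h import *
z=np.load("top0.npz");im,d=z["im"],z["d"];p=pts("top",d)
C=lambda x,y:(195+x/3.6,130+y/3.6)
for n,x,y,h in[("block",143,394,.032),("front L",103,549,.02),("front R",210,543,.02),("handle top",326,211,.164),("hub",378,220,.122),("rail FL",93,530,.028),("rail FR",216,520,.028),("rail RR(arm)",195,255,.028),("base backR",444,206,.02),("base frontR",457,334,.02),("base inner",217,355,.02),("blue FL",86,540,.02),("blue FR",228,530,.02),("blue BL",65,235,.02)]:
    print(n,onz("top",*C(x,y),h).round(4))
m=p[...,2]
for lo,hi in((.10,.12),(.12,.135),(.135,.158),(.158,.175)):
    k=(m>lo)&(m<hi);k[:170]=0;k[230:]=0;k[:,:215]=0;k[:,330:]=0
    q=p[k];print(lo,hi,len(q),np.median(q,0).round(3) if len(q) else"",q.min(0).round(3),q.max(0).round(3))
# profile along arm
for u in range(224,312,6):
    v=int(130+ (236 -(u-228)*0.0)/3.6); print(u,v,p[v,u].round(3), p[189,u].round(3))
E
```

```text
block [0.526  0.0154 0.032 ]
front L [0.4264 0.0413 0.02  ]
front R [ 0.4299 -0.0281  0.02  ]
handle top [ 0.6194 -0.1015  0.164 ]
hub [ 0.6228 -0.1337  0.122 ]
rail FL [0.4388 0.0469 0.028 ]
rail FR [ 0.4447 -0.0323  0.028 ]
rail RR(arm) [ 0.6187 -0.0175  0.028 ]
base backR [ 0.6532 -0.1852  0.02  ]
base frontR [ 0.566 -0.192  0.02 ]
base inner [ 0.5526 -0.0321  0.02  ]
blue FL [0.4322 0.0525 0.02  ]
blue FR [ 0.4381 -0.0398  0.02  ]
blue BL [0.6341 0.0705 0.02  ]
0.1 0.12 592 [ 0.615 -0.111  0.111] [ 0.598 -0.154  0.1  ] [0.646 0.031 0.12 ]
0.12 0.135 254 [ 0.617 -0.03   0.124] [ 0.604 -0.142  0.12 ] [0.634 0.029 0.135]
0.135 0.158 110 [0.612 0.011 0.143] [ 0.603 -0.109  0.136] [0.619 0.028 0.158]
0.158 0.175 55 [ 0.621 -0.1    0.164] [ 0.613 -0.109  0.159] [ 0.629 -0.094  0.167]
224 195 [0.612 0.028 0.138] [0.653 0.047 0.001]
230 195 [0.61  0.014 0.145] [0.654 0.032 0.001]
236 195 [0.611 0.002 0.143] [0.653 0.017 0.001]
242 195 [ 0.613 -0.009  0.131] [ 0.654  0.003 -0.002]
248 195 [ 0.614 -0.022  0.124] [ 0.654 -0.012 -0.001]
254 195 [ 0.615 -0.034  0.121] [ 0.654 -0.027 -0.001]
260 195 [ 0.616 -0.047  0.117] [ 0.653 -0.042  0.   ]
266 195 [ 0.617 -0.06   0.11 ] [ 0.653 -0.057  0.001]
272 195 [ 0.617 -0.073  0.106] [ 0.654 -0.072 -0.001]
278 195 [ 0.617 -0.086  0.11 ] [ 0.635 -0.086  0.088]
284 195 [ 0.615 -0.099  0.118] [ 0.619 -0.098  0.164]
290 195 [ 0.616 -0.112  0.112] [ 0.628 -0.112  0.121]
296 195 [ 0.615 -0.125  0.117] [ 0.627 -0.125  0.124]
302 195 [ 0.614 -0.138  0.122] [ 0.627 -0.138  0.123]
308 195 [ 0.616 -0.152  0.111] [ 0.63  -0.152  0.108]
```

```bash
python3 - <<'E'
from h import *
z=np.load("top0.npz");p=pts("top",z["d"])
for lo,hi in((.03,.1),(.1,.2),(.2,.45)):
    k=(p[...,2]>lo)&(p[...,2]<hi)&(p[...,0]>.3)&(p[...,0]<.75)&(p[...,1]>.075)
    q=p[k];print(lo,hi,len(q),q.min(0).round(3) if len(q) else "", q[:,:2][np.argsort(q[:,1])[:300:60]].round(3) if len(q) else "")
P=camera_params("wrist");s=read_state();T=np.array(s["tcp_rot"])
print("cam in tool",(T.T@(P["xyz"]-s["position"])).round(3));print((T.T@P["orientation"]).round(2),P["fx"])
E
```

```text
0.03 0.1 2578 [0.434 0.147 0.03 ] [[0.534 0.147]
 [0.471 0.15 ]
 [0.467 0.151]
 [0.454 0.151]
 [0.503 0.152]]
0.1 0.2 6515 [0.467 0.112 0.1  ] [[0.671 0.112]
 [0.668 0.13 ]
 [0.662 0.141]
 [0.639 0.142]
 [0.668 0.143]]
0.2 0.45 6748 [0.488 0.101 0.2  ] [[0.692 0.101]
 [0.697 0.113]
 [0.686 0.123]
 [0.699 0.133]
 [0.695 0.145]]
cam in tool [ 0.082  0.    -0.137]
[[-0.    0.95  0.3 ]
 [ 1.    0.    0.  ]
 [ 0.    0.3  -0.95]] 313.9625631140599
```

Call:
apply_moves(rows=[{"x": 123, "y": -235, "claw": 255}, {"x": 123, "y": -235, "claw": 255}, {"x": 123, "y": -235, "claw": 255}, {"x": 123, "y": -235, "claw": 255}, {"x": 123, "y": -235, "claw": 255}, {"x": 444, "y": -486, "rz": -10, "claw": 255}, {"x": 444, "y": -486, "rz": -10, "claw": 255}, {"x": 444, "y": -486, "rz": -10, "claw": 255}, {"x": 444, "y": -486, "rz": -10, "claw": 255}, {"x": 444, "y": -486, "rz": -10, "claw": 255}])

```text
validation failed for argument at $.ro...
```

Call:
apply_moves(rows=[{"x": 123, "y": -235, "z": 0, "rx": 0, "ry": 0, "rz": 0, "claw": 255}])

```text
time_s: 0.22
position: [0.2076, -0.5344, 0.2469]
tcp_rot: [[0.949, 0.315, 0.0], [0.315, -0.949, -0.004], [-0.001, 0.004, -1.0]]
force: [0.6, 1.6, -0.1]
opening: 0.952
grasp_force: 0.0
```

Call:
apply_moves(rows=[{"x": 94, "y": -180, "z": 0, "rx": 0, "ry": 0, "rz": 0, "claw": 255}, {"x": 94, "y": -180, "z": 0, "rx": 0, "ry": 0, "rz": 0, "claw": 255}, {"x": 94, "y": -180, "z": 0, "rx": 0, "ry": 0, "rz": 0, "claw": 255}, {"x": 94, "y": -180, "z": 0, "rx": 0, "ry": 0, "rz": 0, "claw": 255}, {"x": 415, "y": -431, "z": 0, "rx": 0, "ry": 0, "rz": -10, "claw": 255}, {"x": 415, "y": -431, "z": 0, "rx": 0, "ry": 0, "rz": -10, "claw": 255}, {"x": 415, "y": -431, "z": 0, "rx": 0, "ry": 0, "rz": -10, "claw": 255}, {"x": 415, "y": -431, "z": 0, "rx": 0, "ry": 0, "rz": -10, "claw": 255}, {"x": 415, "y": -431, "z": 0, "rx": 0, "ry": 0, "rz": -10, "claw": 255}, {"x": 415, "y": -431, "z": 0, "rx": 0, "ry": 0, "rz": -10, "claw": 255}])

```text
time_s: 1.48
position: [0.4492, -0.0164, 0.2477]
tcp_rot: [[0.196, 0.981, 0.002], [0.981, -0.196, -0.001], [-0.001, 0.002, -1.0]]
force: [0.7, -2.0, 0.2]
opening: 0.008
grasp_force: 0.0
```

Call:
apply_moves(rows=[{"x": 24, "y": 9, "z": 0, "rx": 0, "ry": 0, "rz": -17.67, "claw": 255}, {"x": 24, "y": 9, "z": 0, "rx": 0, "ry": 0, "rz": -17.67, "claw": 255}, {"x": 24, "y": 9, "z": 0, "rx": 0, "ry": 0, "rz": -17.67, "claw": 255}, {"x": 24, "y": 9, "z": 0, "rx": 0, "ry": 0, "rz": -17.67, "claw": 255}, {"x": 24, "y": 9, "z": 0, "rx": 0, "ry": 0, "rz": -17.67, "claw": 255}, {"x": 24, "y": 9, "z": 80, "rx": 0, "ry": 0, "rz": -17.67, "claw": 255}, {"x": 24, "y": 9, "z": 80, "rx": 0, "ry": 0, "rz": -17.67, "claw": 255}, {"x": 24, "y": 9, "z": 80, "rx": 0, "ry": 0, "rz": -17.67, "claw": 255}, {"x": 24, "y": 9, "z": 80, "rx": 0, "ry": 0, "rz": -17.67, "claw": 255}, {"x": 24, "y": 9, "z": 80, "rx": 0, "ry": 0, "rz": -17.67, "claw": 255}])

```text
time_s: 2.72
position: [0.4618, 0.0034, 0.1672]
tcp_rot: [[-0.996, -0.084, 0.001], [-0.084, 0.996, -0.0], [-0.001, -0.0, -1.0]]
force: [0.2, -0.2, 0.9]
opening: 0.005
grasp_force: 0.0
```

```bash
python3 - <<'E'
from h import *
im,d=capture("wrist");cv2.imwrite("pics/w1.png",im[:,:,::-1])
s=read_state();print(s["position"].round(4),s["tcp_rot"].round(3).tolist(),s["joint_positions"].round(1),s["force"].round(2))
P=camera_params("wrist")
g=cv2.cvtColor(im,cv2.COLOR_RGB2GRAY)
np.savez("w1.npz",im=im,d=d)
E
```

```text
[0.4618 0.0034 0.1673] [[-0.996, -0.087, 0.001], [-0.087, 0.996, -0.0], [-0.001, -0.001, -1.0]] [ -13.5   25.4  109.7   -0.    44.9 -108.5] [0.53 0.43 0.81]
```

View pics/w1.png

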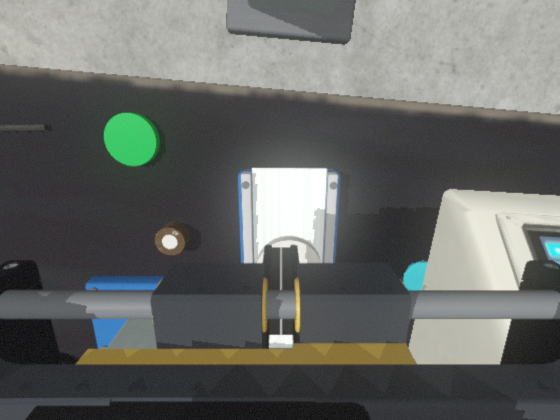

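The wrist view shows the channel's front edge at row 169, columns 252–327, and the block's near edge at about (290,236). The closed fingers hang over the channel at column 282.

```bash
python3 - <<'E'
from h import *
for n,u,v,h in[("fl",327,168,.02),("fr",252,168,.02),("blk edge",290,236,.032),("railL out",338,172,.028),("railR",240,172,.028),("railL low",333,260,.028),("railR low",245,260,.028)]:print(n,onz("wrist",u,v,h).round(4))
E
```

```text
fl [0.4253 0.0424 0.02  ]
fr [ 0.4312 -0.0256  0.02  ]
blk edge [0.4897 0.0144 0.032 ]
railL out [0.4267 0.0513 0.028 ]
railR [ 0.4343 -0.0354  0.028 ]
railL low [0.5126 0.0586 0.028 ]
railR low [ 0.52   -0.0264  0.028 ]
```

Call:
apply_moves(rows=[{"x": 0, "y": 7, "z": 90, "rx": 0, "ry": 0, "rz": 0, "claw": 255}, {"x": 0, "y": 7, "z": 90, "rx": 0, "ry": 0, "rz": 0, "claw": 255}, {"x": 0, "y": 7, "z": 117, "rx": 0, "ry": 0, "rz": 0, "claw": 255}, {"x": 0, "y": 7, "z": 117, "rx": 0, "ry": 0, "rz": 0, "claw": 255}, {"x": 0, "y": 7, "z": 117, "rx": 0, "ry": 0, "rz": 0, "claw": 255}])

```text
time_s: 3.4
position: [0.461, 0.0107, 0.0509]
tcp_rot: [[-0.997, -0.078, 0.001], [-0.078, 0.997, -0.0], [-0.001, -0.0, -1.0]]
force: [-0.3, 0.2, -0.2]
opening: 0.008
grasp_force: 0.0
```

Call:
apply_moves(rows=[{"x": -12, "y": 0, "z": 0, "rx": 0, "ry": 0, "rz": 0, "claw": 255}, {"x": -24, "y": 0, "z": 0, "rx": 0, "ry": 0, "rz": 0, "claw": 255}, {"x": -32, "y": 0, "z": 0, "rx": 0, "ry": 0, "rz": 0, "claw": 255}, {"x": -40, "y": 0, "z": 0, "rx": 0, "ry": 0, "rz": 0, "claw": 255}, {"x": -48, "y": 0, "z": 0, "rx": 0, "ry": 0, "rz": 0, "claw": 255}, {"x": -55, "y": 0, "z": 0, "rx": 0, "ry": 0, "rz": 0, "claw": 255}, {"x": -62, "y": 0, "z": 0, "rx": 0, "ry": 0, "rz": 0, "claw": 255}, {"x": -68, "y": 0, "z": 0, "rx": 0, "ry": 0, "rz": 0, "claw": 255}, {"x": -72, "y": 0, "z": 0, "rx": 0, "ry": 0, "rz": 0, "claw": 255}, {"x": -75, "y": 0, "z": 0, "rx": 0, "ry": 0, "rz": 0, "claw": 255}])

```text
time_s: 4.65
position: [0.5351, 0.0169, 0.0505]
tcp_rot: [[-0.997, -0.079, -0.0], [-0.079, 0.997, 0.0], [0.0, 0.0, -1.0]]
force: [-2.5, -0.7, 1.7]
opening: 0.003
grasp_force: 1.4
```

Call:
apply_moves(rows=[{"x": -2, "y": 0, "z": 0, "rx": 0, "ry": 0, "rz": 0, "claw": 255}, {"x": -4, "y": 0, "z": 0, "rx": 0, "ry": 0, "rz": 0, "claw": 255}, {"x": -6, "y": 0, "z": 0, "rx": 0, "ry": 0, "rz": 0, "claw": 255}, {"x": -8, "y": 0, "z": 0, "rx": 0, "ry": 0, "rz": 0, "claw": 255}, {"x": -8, "y": 0, "z": 0, "rx": 0, "ry": 0, "rz": 0, "claw": 255}])

```text
time_s: 5.28
position: [0.5435, 0.0175, 0.0506]
tcp_rot: [[-0.997, -0.079, 0.001], [-0.079, 0.997, -0.0], [-0.001, -0.0, -1.0]]
force: [-1.8, -0.2, -0.1]
opening: 0.004
grasp_force: 0.7
```

Call:
apply_moves(rows=[{"x": -1, "y": 0, "z": 0, "rx": 0, "ry": 0, "rz": 0, "claw": 255}, {"x": -2, "y": 0, "z": 0, "rx": 0, "ry": 0, "rz": 0, "claw": 255}, {"x": -3, "y": 0, "z": 0, "rx": 0, "ry": 0, "rz": 0, "claw": 255}, {"x": -3, "y": 0, "z": 0, "rx": 0, "ry": 0, "rz": 0, "claw": 255}])

```text
time_s: 5.78
position: [0.5461, 0.0178, 0.0506]
tcp_rot: [[-0.997, -0.079, 0.0], [-0.079, 0.997, -0.0], [-0.0, -0.0, -1.0]]
force: [-1.0, -0.6, -0.6]
opening: 0.009
grasp_force: 0.9
```

Call:
apply_moves(rows=[{"x": -1, "y": 0, "z": 0, "rx": 0, "ry": 0, "rz": 0, "claw": 255}, {"x": -2, "y": 0, "z": 0, "rx": 0, "ry": 0, "rz": 0, "claw": 255}, {"x": -3, "y": 0, "z": 0, "rx": 0, "ry": 0, "rz": 0, "claw": 255}, {"x": -3, "y": 0, "z": 0, "rx": 0, "ry": 0, "rz": 0, "claw": 255}])

```text
time_s: 6.28
position: [0.5492, 0.018, 0.0506]
tcp_rot: [[-0.997, -0.079, 0.001], [-0.079, 0.997, -0.0], [-0.001, -0.0, -1.0]]
force: [-2.0, 0.2, 0.5]
opening: 0.007
grasp_force: 0.9
```

Call:
apply_moves(rows=[{"x": -1, "y": 0, "z": 0, "rx": 0, "ry": 0, "rz": 0, "claw": 255}, {"x": -2, "y": 0, "z": 0, "rx": 0, "ry": 0, "rz": 0, "claw": 255}, {"x": -3, "y": 0, "z": 0, "rx": 0, "ry": 0, "rz": 0, "claw": 255}, {"x": -3, "y": 0, "z": 0, "rx": 0, "ry": 0, "rz": 0, "claw": 255}])

```text
time_s: 6.78
position: [0.5514, 0.0182, 0.0505]
tcp_rot: [[-0.997, -0.079, -0.001], [-0.079, 0.997, 0.0], [0.001, 0.0, -1.0]]
force: [-4.4, -1.3, 2.1]
opening: 0.007
grasp_force: 1.9
```

```bash
python3 - <<'E'
from h import *
im,d=capture("top");np.savez("top1.npz",im=im,d=d)
a=im[160:295,195:345]
im2,d2=capture("scene")
b=im2[190:340,200:370]
a=cv2.resize(a,(450,405),interpolation=cv2.INTER_CUBIC);b=cv2.resize(b,None,fx=2.05,fy=2.7,interpolation=cv2.INTER_CUBIC)[:405]
cv2.imwrite("pics/c2.png",np.hstack([a,b])[:,:,::-1]);print(b.shape,read_state()["force"])
E
```

```text
(405, 348, 3) [-3.79096837 -0.97323599  1.27899616]
```

View pics/c2.png

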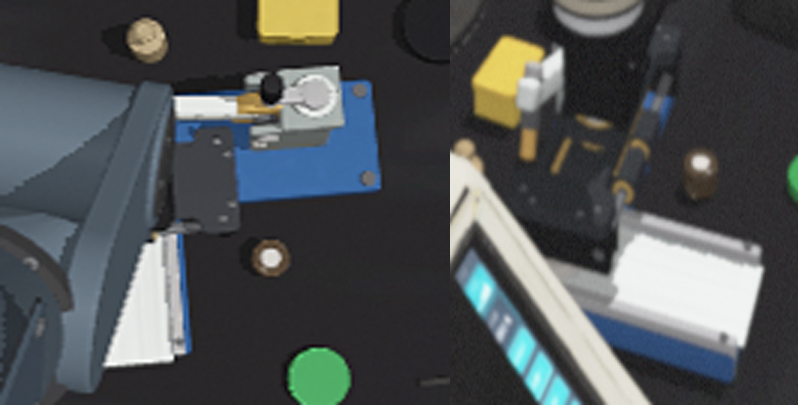

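The gripper hides the block. The arm and foot are raised and clear of the gripper body. The force is starting to rise, so I'll probe further.

Call:
apply_moves(rows=[{"x": -1, "y": 0, "z": 0, "rx": 0, "ry": 0, "rz": 0, "claw": 255}, {"x": -2, "y": 0, "z": 0, "rx": 0, "ry": 0, "rz": 0, "claw": 255}, {"x": -2, "y": 0, "z": 0, "rx": 0, "ry": 0, "rz": 0, "claw": 255}])

```text
time_s: 7.25
position: [0.5516, 0.0184, 0.0505]
tcp_rot: [[-0.997, -0.079, -0.005], [-0.079, 0.997, 0.0], [0.005, 0.0, -1.0]]
force: [-7.2, -1.6, 5.0]
opening: 0.011
grasp_force: 3.6
```

Call:
apply_moves(rows=[{"x": 12, "y": 0, "z": 0, "rx": 0, "ry": 0, "rz": 0, "claw": 255}, {"x": 35, "y": 0, "z": 0, "rx": 0, "ry": 0, "rz": 0, "claw": 255}, {"x": 60, "y": -40, "z": -50, "rx": 0, "ry": 0, "rz": 0, "claw": 255}, {"x": 60, "y": -80, "z": -100, "rx": 0, "ry": 0, "rz": 0, "claw": 190}, {"x": 60, "y": -110, "z": -150, "rx": 0, "ry": 0, "rz": 0, "claw": 140}, {"x": 20, "y": -122, "z": -180, "rx": 0, "ry": 0, "rz": 0, "claw": 140}, {"x": -20, "y": -122, "z": -180, "rx": 0, "ry": 0, "rz": 0, "claw": 140}, {"x": -20, "y": -122, "z": -180, "rx": 0, "ry": 0, "rz": 0, "claw": 140}, {"x": -20, "y": -122, "z": -180, "rx": 0, "ry": 0, "rz": 0, "claw": 140}])

```text
time_s: 8.38
position: [0.5829, -0.1013, 0.23]
tcp_rot: [[-0.997, -0.079, -0.0], [-0.079, 0.997, 0.0], [0.0, 0.0, -1.0]]
force: [-0.5, 0.1, 0.5]
opening: 0.447
grasp_force: 0.0
```

```bash
python3 - <<'E'
from h import *
im,d=capture("wrist");s=read_state();np.savez("w2.npz",im=im,d=d)
t,td=capture("top");np.savez("top2.npz",im=t,d=td)
t=cv2.resize(t[170:295,205:305],(320,400),interpolation=cv2.INTER_CUBIC)
cv2.imwrite("pics/w2.png",np.hstack([cv2.resize(im,(480,400)),t])[:,:,::-1])
print(s["position"].round(4),s["tcp_rot"].round(3).tolist(),s["opening"],s["joint_positions"].round(1))
E
```

```text
[ 0.5824 -0.1012  0.2299] [[-0.997, -0.079, -0.001], [-0.079, 0.997, 0.001], [0.001, 0.001, -1.0]] 0.4494517590283012 [ -20.7   28.8   88.1    0.    63.2 -115.2]
```

View pics/w2.png

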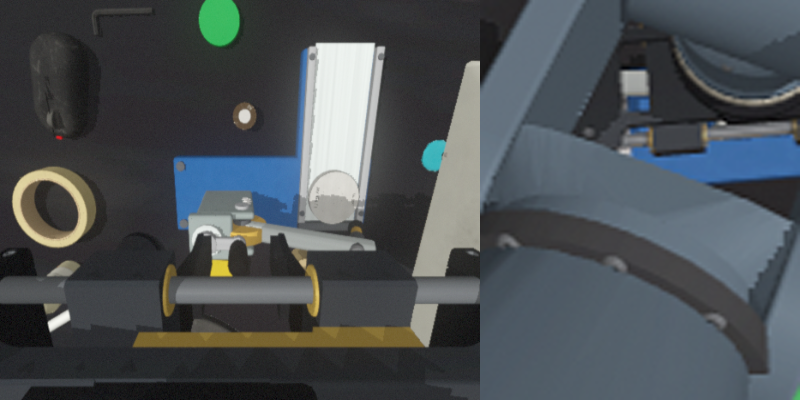

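The wrist view (left half) shows the block under the foot stem, with its near edge at about display (334,170). The channel front edge is at display row 43, the hub at (208,240) and the handle at (238,258).

```bash
python3 - <<'E'
from h import *
f=lambda x,y:(x/.857,y/.9524)
P=camera_params("wrist")
for n,x,y,h in[("fl",375,43,.02),("fr",314,43,.02),("blk near",334,170,.032),("blk left",359,197,.032),("blk right",308,197,.032),("hub",206,240,.124),("handle top",238,246,.164),("handle bot",236,275,.124)]:print(n,onz("wrist",*f(x,y),h,P).round(4))
z=np.load("w2.npz");p=pts("wrist",z["d"],P);im=z["im"]
for x,y in((238,245),(238,255),(238,265),(206,240),(214,262)):
    u,v=map(int,f(x,y));print(x,y,p[v,u].round(4),im[v,u])
k=(abs(p[...,2]-.164)<.004)&(p[...,0]>.59)&(p[...,0]<.66)&(p[...,1]<-.08)&(p[...,1]>-.13);q=p[k];print(len(q),q.mean(0),q.min(0),q.max(0))
z=np.load("top0.npz");p=pts("top",z["d"])
k=(abs(p[...,2]-.164)<.004)&(p[...,0]>.59)&(p[...,0]<.66)&(p[...,1]<-.08)&(p[...,1]>-.13);q=p[k];print(len(q),q.mean(0),q.min(0),q.max(0))
E
```

```text
fl [0.4248 0.0433 0.02  ]
fr [ 0.4303 -0.0274  0.02  ]
blk near [0.5598 0.0157 0.032 ]
blk left [0.589  0.0539 0.032 ]
blk right [ 0.5941 -0.0122  0.032 ]
hub [ 0.6159 -0.1328  0.124 ]
handle top [ 0.5998 -0.1021  0.164 ]
handle bot [ 0.6488 -0.1007  0.124 ]
238 245 [ 0.6107 -0.102   0.1394] [49 45 46]
238 255 [ 0.6111 -0.1018  0.1557] [48 43 40]
238 265 [ 0.6151 -0.1014  0.1647] [52 50 47]
206 240 [ 0.5747 -0.1243  0.2099] [50 53 50]
214 262 [ 0.6917 -0.1311  0.0262] [222 201  61]
349 [ 0.6176842  -0.10117234  0.16341319] [ 0.61064612 -0.10930836  0.16001579] [ 0.62525137 -0.09295186  0.16580814]
53 [ 0.62114409 -0.10145616  0.16409708] [ 0.61455018 -0.10866021  0.16079297] [ 0.6294617  -0.09418919  0.16712298]
```

Call:
apply_moves(rows=[{"x": -36.5, "y": -3, "z": 0, "rx": 0, "ry": 0, "rz": 0, "claw": 140}, {"x": -36.5, "y": -3, "z": 10, "rx": 0, "ry": 0, "rz": 0, "claw": 140}, {"x": -36.5, "y": -3, "z": 35, "rx": 0, "ry": 0, "rz": 0, "claw": 140}, {"x": -36.5, "y": -3, "z": 60, "rx": 0, "ry": 0, "rz": 0, "claw": 140}, {"x": -36.5, "y": -3, "z": 75, "rx": 0, "ry": 0, "rz": 0, "claw": 140}, {"x": -36.5, "y": -3, "z": 75, "rx": 0, "ry": 0, "rz": 0, "claw": 140}])

```text
time_s: 9.22
position: [0.6186, -0.1014, 0.1542]
tcp_rot: [[-0.997, -0.079, -0.003], [-0.079, 0.997, 0.001], [0.003, 0.001, -1.0]]
force: [0.8, -0.4, 0.6]
opening: 0.452
grasp_force: 0.0
```

```bash
python3 - <<'E'
from h import *
im,d=capture("wrist");s=read_state();P=camera_params("wrist")
print(s["position"].round(4),s["force"])
cv2.imwrite("pics/w3.png",cv2.resize(im[200:330,180:400],None,fx=3,fy=3)[:,:,::-1])
E
```

```text
[ 0.6195 -0.1017  0.1553] [ 0.00466719 -0.02697059 -0.61245675]
```

View pics/w3.png

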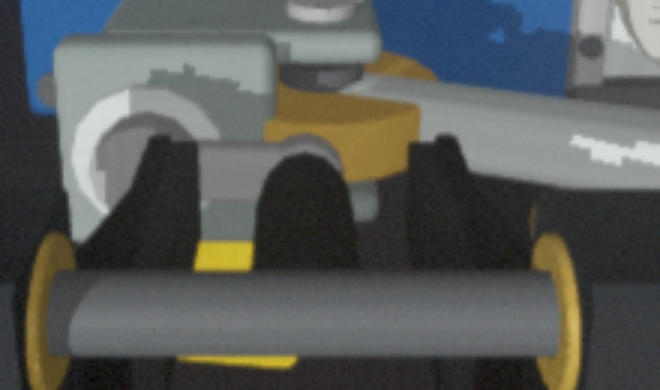

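The handle stands centred between the open fingers: crop column 305, with the fingers at 200 and 410. I'll close on it.

Call:
apply_moves(rows=[{"x": 0, "y": 0, "z": 0, "rx": 0, "ry": 0, "rz": 0, "claw": 255}, {"x": 0, "y": 0, "z": 0, "rx": 0, "ry": 0, "rz": 0, "claw": 255}, {"x": 0, "y": 0, "z": 0, "rx": 0, "ry": 0, "rz": 0, "claw": 255}, {"x": 0, "y": 0, "z": 0, "rx": 0, "ry": 0, "rz": 0, "claw": 255}])

```text
time_s: 9.78
position: [0.6203, -0.101, 0.1563]
tcp_rot: [[-0.997, -0.079, 0.001], [-0.079, 0.997, 0.001], [-0.001, 0.001, -1.0]]
force: [-0.3, 3.8, 3.8]
opening: 0.195
grasp_force: 30.0
```

Call:
apply_moves(rows=[{"x": -12.2, "y": -2.4, "z": 0, "rx": 0, "ry": 0, "rz": 0, "claw": 255}, {"x": -22.6, "y": -9.4, "z": 0, "rx": 0, "ry": 0, "rz": 0, "claw": 255}, {"x": -29.6, "y": -19.8, "z": 0, "rx": 0, "ry": 0, "rz": 0, "claw": 255}, {"x": -32, "y": -32, "z": 0, "rx": 0, "ry": 0, "rz": 0, "claw": 255}, {"x": -32, "y": -32, "z": 0, "rx": 0, "ry": 0, "rz": 0, "claw": 255}])

```text
time_s: 10.4
position: [0.654, -0.1317, 0.1562]
tcp_rot: [[-0.997, -0.079, -0.002], [-0.079, 0.997, -0.0], [0.002, -0.0, -1.0]]
force: [-1.6, 0.4, 5.3]
opening: 0.196
grasp_force: 30.0
```

```bash
python3 -c "
from h import *
s=read_state();print(s['position'].round(4),s['force'].round(1),s['moment'].round(2),s['tcp_rot'].round(3).tolist())"
```

```text
[ 0.654  -0.1317  0.1562] [-1.6  0.4  5.3] [0.22 0.38 0.01] [[-0.997, -0.079, -0.002], [-0.079, 0.997, -0.0], [0.002, -0.0, -1.0]]
```

Call:
apply_moves(rows=[{"x": 2.4, "y": -12.2, "z": 0, "rx": 0, "ry": 0, "rz": 0, "claw": 255}, {"x": 9.4, "y": -22.6, "z": 0, "rx": 0, "ry": 0, "rz": 0, "claw": 255}, {"x": 19.8, "y": -29.6, "z": 0, "rx": 0, "ry": 0, "rz": 0, "claw": 255}, {"x": 32, "y": -32, "z": 0, "rx": 0, "ry": 0, "rz": 0, "claw": 255}, {"x": 44.2, "y": -29.6, "z": 0, "rx": 0, "ry": 0, "rz": 0, "claw": 255}, {"x": 54.6, "y": -22.6, "z": 0, "rx": 0, "ry": 0, "rz": 0, "claw": 255}, {"x": 61.6, "y": -12.2, "z": 0, "rx": 0, "ry": 0, "rz": 0, "claw": 255}, {"x": 64, "y": 0, "z": 0, "rx": 0, "ry": 0, "rz": 0, "claw": 255}])

```text
time_s: 11.4
position: [0.5904, -0.1388, 0.1563]
tcp_rot: [[-0.997, -0.08, -0.0], [-0.08, 0.997, -0.005], [0.001, -0.005, -1.0]]
force: [-0.9, -5.1, 3.3]
opening: 0.199
grasp_force: 30.0
```

Call:
apply_moves(rows=[{"x": -2.4, "y": 12.2, "z": 0, "rx": 0, "ry": 0, "rz": 0, "claw": 255}, {"x": -9.4, "y": 22.6, "z": 0, "rx": 0, "ry": 0, "rz": 0, "claw": 255}, {"x": -19.8, "y": 29.6, "z": 0, "rx": 0, "ry": 0, "rz": 0, "claw": 255}, {"x": -32, "y": 32, "z": 0, "rx": 0, "ry": 0, "rz": 0, "claw": 255}, {"x": -44.2, "y": 29.6, "z": 0, "rx": 0, "ry": 0, "rz": 0, "claw": 255}, {"x": -54.6, "y": 22.6, "z": 0, "rx": 0, "ry": 0, "rz": 0, "claw": 255}, {"x": -61.6, "y": 12.2, "z": 0, "rx": 0, "ry": 0, "rz": 0, "claw": 255}, {"x": -64, "y": 0, "z": 0, "rx": 0, "ry": 0, "rz": 0, "claw": 255}])

```text
time_s: 12.4
position: [0.6538, -0.1294, 0.1562]
tcp_rot: [[-0.997, -0.079, -0.003], [-0.079, 0.997, 0.003], [0.002, 0.003, -1.0]]
force: [-3.3, 5.3, 6.8]
opening: 0.198
grasp_force: 30.0
```

Call:
apply_moves(rows=[{"x": 2.4, "y": -12.2, "z": 0, "rx": 0, "ry": 0, "rz": 0, "claw": 255}, {"x": 9.4, "y": -22.6, "z": 0, "rx": 0, "ry": 0, "rz": 0, "claw": 255}, {"x": 19.8, "y": -29.6, "z": 0, "rx": 0, "ry": 0, "rz": 0, "claw": 255}, {"x": 32, "y": -32, "z": 0, "rx": 0, "ry": 0, "rz": 0, "claw": 255}, {"x": 38.2, "y": -31.4, "z": 0, "rx": 0, "ry": 0, "rz": 0, "claw": 255}, {"x": 44.2, "y": -29.6, "z": 0, "rx": 0, "ry": 0, "rz": 0, "claw": 255}, {"x": 49.8, "y": -26.6, "z": 0, "rx": 0, "ry": 0, "rz": 0, "claw": 255}, {"x": 54.6, "y": -22.6, "z": 0, "rx": 0, "ry": 0, "rz": 0, "claw": 255}])

```text
time_s: 13.4
position: [0.6032, -0.159, 0.1563]
tcp_rot: [[-0.997, -0.079, 0.004], [-0.079, 0.997, -0.003], [-0.004, -0.003, -1.0]]
force: [4.6, -0.5, 3.0]
opening: 0.194
grasp_force: 30.0
```

```bash
cat > t.py <<'E'
from h import *
import sys
A=np.array([.6222,-.1346]) # axis est
s=read_state();T=np.array(s["tcp_rot"]);F=s["force"]
r=s["position"][:2]-A;u=r/np.hypot(*r);t=np.array([u[1],-u[0]])
print("phi_tool",np.degrees(np.arctan2(-(T[:2,0]@r),T[:2,1]@r)).round(1),"r",np.hypot(*r).round(4),"resist",(-F[:2]@t).round(2),"rad",(F[:2]@u).round(2))
E
python3 t.py
```

```text
phi_tool -137.6 r 0.0309 resist 3.91 rad -2.43
```

Call:
apply_moves(rows=[{"x": 4.0, "y": 4.8, "z": 0, "rx": 0, "ry": 0, "rz": 0, "claw": 255}, {"x": 6.9, "y": 10.4, "z": 0, "rx": 0, "ry": 0, "rz": 0, "claw": 255}, {"x": 8.8, "y": 16.4, "z": 0, "rx": 0, "ry": 0, "rz": 0, "claw": 255}, {"x": 9.4, "y": 22.6, "z": 0, "rx": 0, "ry": 0, "rz": 0, "claw": 255}])

```text
time_s: 13.9
position: [0.59, -0.1368, 0.1562]
tcp_rot: [[-0.997, -0.079, -0.001], [-0.079, 0.997, -0.002], [0.001, -0.002, -1.0]]
force: [0.6, -4.1, 5.5]
opening: 0.195
grasp_force: 30.0
```

```bash
python3 t.py
```

```text
phi_tool -89.3 r 0.0322 resist 4.17 rad -0.34
```

Call:
apply_moves(rows=[{"x": -0.6, "y": 6.2, "z": 0, "rx": 0, "ry": 0, "rz": 0, "claw": 255}, {"x": -2.4, "y": 12.2, "z": 0, "rx": 0, "ry": 0, "rz": 0, "claw": 255}, {"x": -5.4, "y": 17.8, "z": 0, "rx": 0, "ry": 0, "rz": 0, "claw": 255}, {"x": -9.4, "y": 22.6, "z": 0, "rx": 0, "ry": 0, "rz": 0, "claw": 255}])

```text
time_s: 14.4
position: [0.5964, -0.1133, 0.1561]
tcp_rot: [[-0.997, -0.08, -0.004], [-0.08, 0.997, -0.002], [0.004, -0.001, -1.0]]
force: [-1.1, -4.6, 7.4]
opening: 0.202
grasp_force: 30.0
```

```bash
python3 t.py
```

```text
phi_tool -45.8 r 0.0334 resist 4.22 rad -2.06
```

Call:
apply_moves(rows=[{"x": -4.8, "y": 4.0, "z": 0, "rx": 0, "ry": 0, "rz": 0, "claw": 255}, {"x": -10.4, "y": 6.9, "z": 0, "rx": 0, "ry": 0, "rz": 0, "claw": 255}, {"x": -16.4, "y": 8.8, "z": 0, "rx": 0, "ry": 0, "rz": 0, "claw": 255}, {"x": -22.6, "y": 9.4, "z": 0, "rx": 0, "ry": 0, "rz": 0, "claw": 255}])

```text
time_s: 14.9
position: [0.6167, -0.1012, 0.1561]
tcp_rot: [[-0.997, -0.08, -0.008], [-0.08, 0.997, 0.001], [0.008, 0.001, -1.0]]
force: [-4.0, -3.2, 10.4]
opening: 0.199
grasp_force: 30.0
```

```bash
python3 t.py
```

```text
phi_tool -4.8 r 0.0338 resist 4.5 rad -2.45
```

Call:
apply_moves(rows=[{"x": -6.2, "y": -0.6, "z": 0, "rx": 0, "ry": 0, "rz": 0, "claw": 255}, {"x": -12.2, "y": -2.4, "z": 0, "rx": 0, "ry": 0, "rz": 0, "claw": 255}, {"x": -17.8, "y": -5.4, "z": 0, "rx": 0, "ry": 0, "rz": 0, "claw": 255}, {"x": -22.6, "y": -9.4, "z": 0, "rx": 0, "ry": 0, "rz": 0, "claw": 255}])

```text
time_s: 15.4
position: [0.64, -0.1065, 0.1561]
tcp_rot: [[-0.997, -0.079, -0.008], [-0.079, 0.997, 0.005], [0.007, 0.005, -1.0]]
force: [-3.3, 4.0, 11.5]
opening: 0.198
grasp_force: 30.0
```

```bash
python3 t.py
```

```text
phi_tool 36.9 r 0.0332 resist 4.92 rad 1.56
```

Call:
apply_moves(rows=[{"x": -4.0, "y": -4.8, "z": 0, "rx": 0, "ry": 0, "rz": 0, "claw": 255}, {"x": -6.9, "y": -10.4, "z": 0, "rx": 0, "ry": 0, "rz": 0, "claw": 255}])

```text
time_s: 15.65
position: [0.6488, -0.1157, 0.1561]
tcp_rot: [[-0.997, -0.079, -0.005], [-0.079, 0.997, 0.006], [0.005, 0.006, -1.0]]
force: [-0.8, 4.7, 10.0]
opening: 0.198
grasp_force: 30.0
```

```bash
python3 t.py
```

```text
phi_tool 59.2 r 0.0327 resist 4.27 rad 2.11
```

Call:
apply_moves(rows=[{"x": -1.8, "y": -6.0, "z": 0, "rx": 0, "ry": 0, "rz": 0, "claw": 255}, {"x": -2.4, "y": -12.2, "z": 0, "rx": 0, "ry": 0, "rz": 0, "claw": 255}, {"x": -1.8, "y": -18.5, "z": 0, "rx": 0, "ry": 0, "rz": 0, "claw": 255}, {"x": 0, "y": -24.5, "z": 0, "rx": 0, "ry": 0, "rz": 0, "claw": 255}])

```text
time_s: 16.15
position: [0.6528, -0.1408, 0.1562]
tcp_rot: [[-0.997, -0.079, 0.0], [-0.079, 0.997, 0.004], [-0.0, 0.004, -1.0]]
force: [3.0, 4.2, 6.9]
opening: 0.196
grasp_force: 30.0
```

```bash
python3 t.py
```

```text
phi_tool 106.0 r 0.0313 resist 4.7 rad 2.09
```

Call:
apply_moves(rows=[{"x": 3.0, "y": -5.5, "z": 0, "rx": 0, "ry": 0, "rz": 0, "claw": 255}, {"x": 6.9, "y": -10.4, "z": 0, "rx": 0, "ry": 0, "rz": 0, "claw": 255}, {"x": 11.8, "y": -14.4, "z": 0, "rx": 0, "ry": 0, "rz": 0, "claw": 255}, {"x": 17.3, "y": -17.3, "z": 0, "rx": 0, "ry": 0, "rz": 0, "claw": 255}])

```text
time_s: 16.65
position: [0.6386, -0.1602, 0.1563]
tcp_rot: [[-0.997, -0.078, 0.004], [-0.078, 0.997, 0.003], [-0.004, 0.003, -1.0]]
force: [8.6, 3.3, 3.8]
opening: 0.197
grasp_force: 30.0
```

```bash
python3 t.py
```

```text
phi_tool 151.9 r 0.0303 resist 9.04 rad 1.83
```

Resistance rose from about 4.4 N to 9.0 N, which means about 45 N on the foot. I'll ease off and release.

Call:
apply_moves(rows=[{"x": -2, "y": 1, "z": 0, "rx": 0, "ry": 0, "rz": 0, "claw": 255}, {"x": -2, "y": 1, "z": 0, "rx": 0, "ry": 0, "rz": 0, "claw": 255}])

```text
time_s: 16.9
position: [0.6382, -0.1604, 0.1562]
tcp_rot: [[-0.997, -0.079, -0.002], [-0.079, 0.997, 0.001], [0.002, 0.001, -1.0]]
force: [1.6, -0.9, 6.9]
opening: 0.2
grasp_force: 30.0
```

```bash
python3 t.py
```

```text
phi_tool 152.6 r 0.0303 resist 0.9 rad 1.67
```

The crank holds with almost no hand force. I'll open, lift clear and back off.

Call:
apply_moves(rows=[{"x": -2, "y": 1, "z": 0, "rx": 0, "ry": 0, "rz": 0, "claw": 150}, {"x": -2, "y": 1, "z": 0, "rx": 0, "ry": 0, "rz": 0, "claw": 150}, {"x": -2, "y": 1, "z": 0, "rx": 0, "ry": 0, "rz": 0, "claw": 150}, {"x": -2, "y": 1, "z": -30, "rx": 0, "ry": 0, "rz": 0, "claw": 150}, {"x": -2, "y": 1, "z": -80, "rx": 0, "ry": 0, "rz": 0, "claw": 150}, {"x": 40, "y": -60, "z": -110, "rx": 0, "ry": 0, "rz": 0, "claw": 150}, {"x": 90, "y": -100, "z": -110, "rx": 0, "ry": 0, "rz": 0, "claw": 150}, {"x": 140, "y": -140, "z": -110, "rx": 0, "ry": 0, "rz": 0, "claw": 150}, {"x": 140, "y": -160, "z": -110, "rx": 0, "ry": 0, "rz": 0, "claw": 150}, {"x": 140, "y": -160, "z": -110, "rx": 0, "ry": 0, "rz": 0, "claw": 150}])

```text
time_s: 18.15
position: [0.5104, -0.3337, 0.2652]
tcp_rot: [[-0.997, -0.074, -0.001], [-0.074, 0.997, 0.0], [0.001, 0.001, -1.0]]
force: [0.5, 0.5, 0.3]
opening: 0.414
grasp_force: 0.0
```

```bash
python3 - <<'E'
from h import *
print(read_state()["position"])
t,td=capture("top");s,sd=capture("scene")
p=pts("top",td);k=(abs(p[...,2]-.164)<.004)&(p[...,0]>.57)&(p[...,0]<.67)&(p[...,1]<-.08)&(p[...,1]>-.18);print("handle",k.sum(),p[k].mean(0).round(4) if k.any() else "")
a=cv2.resize(t[150:290,200:330],(390,420),interpolation=cv2.INTER_CUBIC);b=cv2.resize(s[190:340,215:360],(406,420),interpolation=cv2.INTER_CUBIC)
cv2.imwrite("pics/end.png",np.hstack([a,b])[:,:,::-1])
E
```

```text
[ 0.51040718 -0.33371295  0.2651732 ]
handle 53 [ 0.6388 -0.1603  0.1636]
```

View pics/end.png

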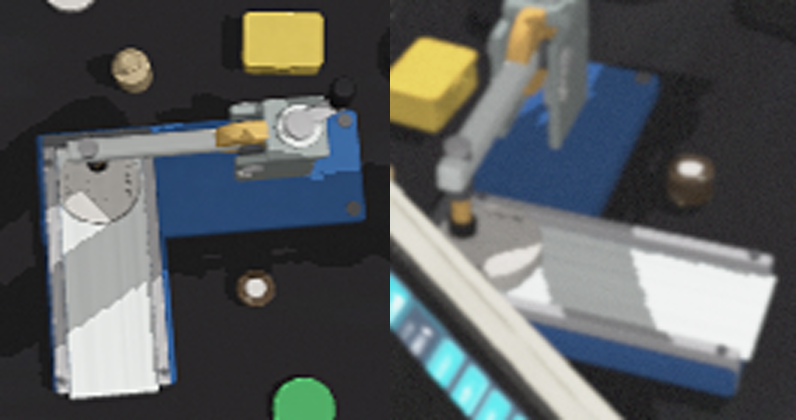

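The block is home under the foot at about (100,190), the pad rests on it at (97,165), and the handle has not moved since release. The puck, box and weight stand where they were.

```bash
python3 -c "
from rig import *
print(hand_in())"
```

```text
the job is handed in; nothing more can be done
None
```

The job is handed in with no verdict shown: the block is home against the end stop, the foot bears on it with about 45 N (estimated from the crank resistance), and the arm is clear of everything.

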